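Index the inkstone a quarter turn for the next border panel

ROBOT

A 7-joint arm with a two-finger parallel gripper is mounted at the origin on the work surface. World frame = base frame: x ahead of the robot, y to its left, z up, the work surface at z = 0. Lengths are in m, angles in rad, forces in N, time in s.
With the tool pointing down it reaches from about 0.4 to 0.9 m from the base axis. Payload 5.5 kg.
Tool frame: the origin (TCP) lies midway between the tips of the shut fingers; the grasp point (between the pads) lies 19 mm behind it (grip_depth is the distance from the TCP to the grasp point, in m); y points along the fingers, z is the direction in which the jaws open and shut, and the axes are right-handed (so a half turn about y gives the same grasp; the last joint's range is limited). The gripper opens to 92 mm and grips with 3 to 60 N. Pads are 19 mm wide; open, the fingers measure 130 mm over their backs; the gripper's body (75 mm by 190 mm) begins 47 mm behind the grasp point.
Start: joints at [-0.989, 0.501, -0.427, 1.55, 0.221, 1.138, -0.21], TCP at [0.204, 0.617, 0.227] pointing down, gripper open.
Joint ranges: [-2.88, 2.88], [-0.31, 2.03], [-1.54, 1.56], [0.2, 2.42], [-1.41, 4.55], [0.19, 2.02], [-2.57, 2.57]. Speed limits (rad/s): [2.57, 2.57, 3.14, 3.14, 3.14, 3.14, 3.14].

INTERFACE

Orientations are given as [roll, pitch, yaw] about the fixed x, y, z axes, in that order (R = Rz(yaw) Ry(pitch) Rx(roll)).
In Python, from plant import * gives the robot as it stands.
- The arm moves only by the shell command python3 -m crank 'ROWS' [FORCE]. ROWS is JSON, a list of rows, each a list of 3 entries, a list of its own where there are three numbers: the gripper command: -1 is fully open, 1 is shut, values between are in proportion, then the shift along the tool's x, y, z in m, then the turn about the tool's y in rad. In form: [[hand, [x, y, z], turn], ...]. A call has 1 to 12 rows; each row is the pose to reach, as a shift and turn from the pose commanded when the call began, along the tool's axes at that moment; what a row does not reach only later rows make up. A row lasts 1/12 s, in which the tool goes at most 41.7 mm and 7.16 degrees, less where a joint would pass 70% of its speed; a pose out of reach is approached as far as the arm can. A call with a gripper value outside its range is refused whole. The fingers move at their own pace and stop on an object; FORCE is the grip in N (left out, the last holds). Time passes only in rows, so rows that repeat a pose let the fingers close. It gives the time, the measured TCP pose, the force and the opening at its end, in the units of the state.
- state(): the state, without advancing time (a new reading comes with each control period).
- grab_frame(name): name is "side" or "top"; returns a dict with "pixels" (400x640x3 uint8, red, green, blue), "fx", "fy", "cx", "cy" (pixels), "rvec" (rotation vector, rad) and "tvec" (3), from world to camera coordinates, as OpenCV has them. Camera axes: x right, y down, z forward; pixel columns grow to the right and rows downward; lengths in m; the calibration is good to about 2 mm. A picture is of the moment at which its call begins. There is no depth.
- finish_job(): hands the job in, once; it reports no verdict.
Trained networks look in the newest picture that a camera, given by its name, has taken for a name from the list of things; names that differ only in an ending like _2 or _b are one class to them, and where a whole thing is asked for, a point or a joint stands for the part that bears it (a point fixed in the world has none). Each returns a list of dicts, best first, with "score" (0 to 1); they miss things now and then, are a little off and sometimes report something else, mostly with a low value. They report only what shows in the picture. A call takes as long as a camera call.
- spot_in(camera, name): "extent" ([left, top, right, bottom] in pixels, round what is visible of it).
- regions_of(camera, name): "mask" (400x640 bool, what is visible of it) and "extent" ([left, top, right, bottom] in pixels, round what is visible of it).
- pinpoint(camera, name): "xy" ([column, row] in pixels: a listed point, or the origin of a listed thing).
The state is a dict: "time_s": time; "joints": joint angles; "qd": joint speeds; "joint_efforts": joint torques, N m; "ee_pos": TCP position; "ee_rot": TCP orientation; "contact_force": force on the tool from outside, world axes, zero at the start; "wrist_torque": the same for the moment, N m; "finger_gap": finger opening in m.
Only numpy, scipy, OpenCV 4.12 (cv2) and the standard library are available. Lean on these libraries where they do the work, as an engineer would, in place of code of your own. Each camera call takes 0.05 s, during which the arm holds its last target.

TASK

Bring the next quarter of the round inkstone in front of the carver: swing the indexing table's lock lever fully out, advance the table exactly three divisions with three full strokes of the long index lever, leave that lever back at its rest stop, then swing the lock lever fully home again. Move the table only with its lever, do not touch the stone or the round table it is clamped on, and leave the other things on the bench where they are.

Things in the scene. Friction and masses are not known exactly. Their poses are not given: they have to be found in the camera images.
- indexer: Indexing table bolted to the bench. Round cast-iron base 240 mm across, 18 mm thick, four ears out to 158 mm. Above it on an upright spindle: index lever, steel index plate (178 mm across, 12 notches, heights 31-43 mm), round table with the stone. Origin on the spindle axis at bench level, z up; index lever on its +y side, lock lever on its -y side; its x points away from the robot at yaw 0.
- index_lever (a joint): Index lever, a flat bar swinging level about the spindle axis: 0 at the rest stop, 0.63 rad at the forward stop, growing anticlockwise from above (handle comes towards the robot). At 0 it points 1.219 rad anticlockwise from the indexer's x. No spring: stays where left; may start anywhere in its swing. 1 to 3 N at the handle moves it alone, 3 to 6 N with the table. With the lock home a stroke from rest is blocked.
- index_grip (a point): Centre of the index lever's upright round wooden handle, 24 mm across, spanning 45 to 111 mm above the bench: this point is 78 mm above the bench, 150 mm from the spindle axis. Room all round it above 56 mm.
- lock_lever (a joint): Lock lever, cranked, swinging level (heights 46-54 mm) on a post at the base's edge; a roller under its short arm enters a notch of the index plate. 0 = home, table locked; 0.45 rad = fully out at its stop; grows anticlockwise from above. Starts home, stays where left, about 2 N at the knob moves it. It goes home only with the table at a completed division.
- lock_pivot (a point): Pivot axis (vertical) of the lock lever, at indexer x = 55 mm, y = -90 mm, 50 mm above the bench.
- lock_knob (a point): Centre of the black ball knob, 34 mm across, on the lock lever's long arm: 80 mm above the bench, 85 mm from the pivot axis. At home it lies 2.094 rad clockwise from the indexer's x direction as seen from the pivot.
- table_turn (a joint): Turn of index plate, round table and stone, anticlockwise from above; 0 at the start, where a division has just been completed. One division is 30 degrees (0.524 rad). It stays by friction; a spring holding pawl stops it turning back, so an extra stroke cannot be undone. Play at a division about 0.03 rad.
- turntable: The turning part: index plate and, on it, a round faceplate (142 mm across, heights 43 to 56 mm) with the dark round inkstone clamped on by three dogs: stone 124 mm across, top 87 mm above the bench, a carved lotus border on one quarter of its rim. Origin on the spindle axis at bench level. Not to be touched.
- flat_chisel: Bystander: stone chisel with cord-wound handle, 190 mm long, lying in front of the indexing table. Origin at the handle's end towards the blade, at its underside.
- point_chisel: Bystander: narrow chisel with cord-wound handle, 170 mm long, lying to the robot's right. Origin as for the flat chisel.
- rest_block: Bystander: brown rest block 200 x 50 x 42 mm, lying at the near right. Origin at the centre of its underside.
- stone_blank: Bystander: small uncarved stone disc, 90 mm across, 28 mm high, beyond the index lever. Origin at the centre of its underside.
- water_dish: Bystander: white water dish, 72 mm across, 30 mm high, near the indexing table's near right. Origin at the centre of its underside.
- dust_brush: Bystander: flat wooden brush, 170 mm long, lying behind the indexing table. Origin at its underside.
- mallet: Bystander: wooden mallet, 193 mm long, head 60 mm across, lying at the robot's left. Origin at the underside of the joint of head and handle.
- wax_jar: Bystander: jar with a steel cap, 64 mm across, 75 mm high, standing to the right, beyond the lock lever. Origin at the centre of its underside.
- drive_pawl_pin (a point): Pivot pin of the spring pawl on the index lever, 114 mm from the spindle axis, 45 mm high. The pawl pushes the plate as the lever goes forward and clicks over on the way back. A full stroke: from rest stop to forward stop (0.11 rad free, then one division) and back to rest. A forward push begun more than 0.1 rad from rest turns nothing.

How it is judged:
By the outcome, as a careful person would: the job done as asked, in the order asked, and still so for the second after the job is handed in, with the robot touching nothing.
It also fails if it takes over 67 s, if anything falls off the work surface, if the arm or the gripper's body presses on something with over 40 N, if the wrist force passes 120 N, or if a joint passes its speed limit or range.

## Working session

There is one attempt and no reset: what is moved stays moved. The work goes in short steps, Python scripts to look and compute and a shell command to move; the robot and the scene stay as the last step left them, time stands still between calls to the robot, and variables do not carry over. Pictures are saved under pics/ and viewed, and the job is handed in when it is done.

```bash
ls; mkdir -p pics; python3 - <<'E'
from plant import *
import cv2
s=state();print({k:s[k] for k in s})
for n in("side","top"):
    f=grab_frame(n);cv2.imwrite(f"pics/{n}0.png",f["pixels"][:,:,::-1])
    print(n,f["fx"],f["fy"],f["cx"],f["cy"],f["rvec"],f["tvec"])
    for q in["indexer","index_grip","lock_pivot","lock_knob","turntable","drive_pawl_pin","index_lever"]:
        print(q,[(r["xy"],round(r["score"],2)) for r in pinpoint(n,q)][:3] if q!="index_lever" else "")
E
```

```text
pics
{'time_s': 0.0, 'joints': array([-0.98877261,  0.50186273, -0.42678724,  1.55144867,  0.22080573,
        1.13830656, -0.21031943]), 'qd': array([-0.00103418,  0.00016133, -0.0001187 ,  0.00060272, -0.00057   ,
        0.00039589, -0.00092487]), 'joint_efforts': array([-5.23357221e-05, -5.66575778e+01, -5.81670150e+00, -2.79123938e+01,
       -6.87858928e-02,  3.05957138e-02,  1.74231936e-04]), 'ee_pos': array([0.20356706, 0.6165576 , 0.22566924]), 'ee_rot': array([-1.57276239e+00,  6.18063491e-05, -3.18789674e-01]), 'contact_force': array([-0.10829871,  0.14220975,  0.52947765]), 'wrist_torque': array([ 0.0024994 , -0.02547184,  0.05606637]), 'finger_gap': 0.09154235267864443}
side 412.73641470376725 412.73641470376725 317.37925540292764 202.60215913028142 [ 2.4404453  -0.11002734  0.0332365 ] [-0.52257361  0.08720756  1.28652463]
indexer [([330.9, 220.4], 0.66), ([277.9, 208.1], 0.56)]
index_grip [([343.5, 169.6], 0.7)]
lock_pivot [([350.3, 235.4], 0.85)]
lock_knob [([334.1, 246.3], 0.94)]
turntable [([334.9, 220.2], 0.93)]
drive_pawl_pin [([337.7, 187.2], 0.66), ([330.3, 218.5], 0.35)]
index_lever 
top 367.8465488828355 367.8465488828355 319.2033657294952 200.33778488618523 [ 2.24153084 -1.96390305  0.19321506] [-0.05148377  0.50220324  0.9915253 ]
indexer [([328.7, 184.7], 0.81)]
index_grip [([280.6, 156.2], 0.88)]
lock_pivot [([367.5, 168.0], 0.93)]
lock_knob [([388.3, 191.0], 0.97), ([296.9, 162.5], 0.47)]
turntable [([330.7, 183.2], 0.95), ([289.5, 118.5], 0.49)]
drive_pawl_pin [([294.1, 162.7], 0.53)]
index_lever
```

View pics/side0.png

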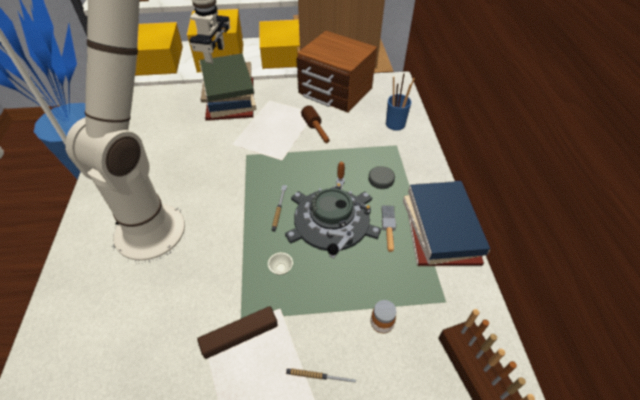

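View pics/top0.png

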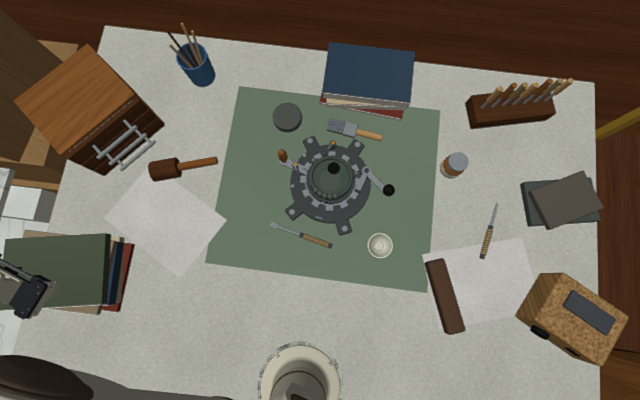

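```bash
cat > h.py <<'E'
import numpy as np, cv2
from plant import *
from scipy.spatial.transform import Rotation as Rn
def ray(f,uv,z):
    R=cv2.Rodrigues(np.array(f["rvec"],float))[0];t=np.array(f["tvec"],float).ravel()
    d=R.T@np.array([(uv[0]-f["cx"])/f["fx"],(uv[1]-f["cy"])/f["fy"],1]);c=-R.T@t
    return c+d*(z-c[2])/d[2]
def proj(f,P):
    K=np.array([[f["fx"],0,f["cx"]],[0,f["fy"],f["cy"]],[0,0,1.]])
    return cv2.projectPoints(np.array(P,float).reshape(-1,1,3),np.array(f["rvec"],float),np.array(f["tvec"],float),K,None)[0][:,0]
E
python3 - <<'E'
from h import *
H=dict(indexer=0,turntable=0,index_grip=.078,lock_pivot=.05,lock_knob=.08,drive_pawl_pin=.045,flat_chisel=0,point_chisel=0,rest_block=0,stone_blank=0,water_dish=0,dust_brush=0,mallet=0,wax_jar=0)
for n in("side","top"):
    f=grab_frame(n)
    for q,z in H.items():
        print(n,q,[(ray(f,r["xy"],z)[:2].round(4),round(r["score"],2)) for r in pinpoint(n,q)][:2])
E
```

```text
side indexer [(array([ 0.5612, -0.0117]), 0.88)]
side turntable [(array([ 0.5714, -0.0122]), 0.61)]
side index_grip [(array([0.6199, 0.133 ]), 0.66)]
side lock_pivot [(array([ 0.6106, -0.1202]), 0.81)]
side lock_knob [(array([ 0.6061, -0.1382]), 0.23)]
side drive_pawl_pin [(array([0.6061, 0.0964]), 0.71)]
side flat_chisel [(array([0.4018, 0.0558]), 0.58), (array([ 0.3961, -0.1733]), 0.49)]
side point_chisel [(array([ 0.5032, -0.4823]), 0.75), (array([0.3977, 0.0587]), 0.74)]
side rest_block [(array([ 0.2793, -0.3535]), 0.67), (array([0.6014, 0.142 ]), 0.49)]
side stone_blank [(array([0.7692, 0.1513]), 0.63)]
side water_dish [(array([ 0.4064, -0.1705]), 0.96)]
side dust_brush [(array([ 0.7333, -0.0688]), 0.77)]
side mallet [(array([0.5552, 0.4273]), 0.91)]
side wax_jar [(array([ 0.6683, -0.3624]), 0.78)]
top indexer [(array([ 0.5675, -0.0091]), 0.83)]
top turntable [(array([ 0.5678, -0.0042]), 0.71)]
top index_grip [(array([ 0.6975, -0.0638]), 0.74), (array([0.6063, 0.133 ]), 0.69)]
top lock_pivot [(array([ 0.6087, -0.1089]), 0.86)]
top lock_knob [(array([ 0.5566, -0.1734]), 0.71)]
top drive_pawl_pin []
top flat_chisel [(array([0.4036, 0.0748]), 0.57)]
top point_chisel [(array([0.3996, 0.0583]), 0.69), (array([ 0.5088, -0.4779]), 0.51)]
top rest_block [(array([ 0.2882, -0.3589]), 0.89)]
top stone_blank [(array([0.7525, 0.1453]), 0.59)]
top water_dish [(array([ 0.3966, -0.172 ]), 0.84)]
top dust_brush [(array([ 0.7439, -0.0639]), 0.96)]
top mallet [(array([0.5635, 0.4379]), 0.58), (array([0.623 , 0.1065]), 0.16)]
top wax_jar [(array([ 0.67  , -0.3523]), 0.62)]
```

```bash
cat > fit.py <<'E'
from h import *
from scipy.optimize import least_squares
obs={}
F={}
for k in range(3):
  for n in("side","top"):
    f=grab_frame(n);F[n]=f
    for q in["indexer","turntable","index_grip","lock_pivot","lock_knob","drive_pawl_pin"]:
        for r in pinpoint(n,q)[:1]:
            if r["score"]>.5: obs.setdefault((n,q),[]).append(r["xy"])
for k,v in obs.items(): print(k,np.round(v,1).tolist())
def model(p):
    x,y,w,a,l=p
    def P(r,an,z): return np.array([x+r*np.cos(an+w),y+r*np.sin(an+w),z])
    piv=P(np.hypot(.055,.09),np.arctan2(-.09,.055),.05)
    kn=piv+[.085*np.cos(w-2.094+l),.085*np.sin(w-2.094+l),.03]
    return dict(indexer=P(0,0,0),turntable=P(0,0,0),index_grip=P(.15,1.219+a,.078),lock_pivot=piv,lock_knob=kn,drive_pawl_pin=P(.114,1.219+a,.045))
def res(p,names=None):
    m=model(p);o=[]
    for (n,q),v in obs.items():
        if q=="drive_pawl_pin":continue
        o+=list(0.4*(proj(F[n],m[q])[0]-np.median(v,0))) if q in("indexer","turntable") else list(proj(F[n],m[q])[0]-np.median(v,0))
    return np.r_[o,p[4]*100*LOCKHOME]
E
cat > f1.py <<'E'
LOCKHOME=1
exec(open("fit.py").read())
s=least_squares(res,[.566,-.008,-.14,.17,0],loss="soft_l1")
print(s.x.round(4));print({k:v.round(4) for k,v in model(s.x).items()})
for (n,q),v in obs.items(): print(n,q,(proj(F[n],model(s.x)[q])[0]-np.median(v,0)).round(1))
for n,(a,b,c,d) in dict(side=(260,140,420,270),top=(255,105,415,250)).items():
    im=F[n]["pixels"][:,:,::-1].copy()[b:d,a:c];S=5
    im=cv2.resize(im,None,fx=S,fy=S,interpolation=cv2.INTER_CUBIC)
    m=model(s.x);x,y,w=s.x[:3]
    def dr(P,col):
        for u in proj(F[n],P): cv2.circle(im,(int((u[0]-a+.5)*S),int((u[1]-b+.5)*S)),2,col,-1)
    for q,P in m.items(): dr([P],(0,0,255))
    t=np.linspace(0,6.283,90)
    dr(np.c_[x+.12*np.cos(t),y+.12*np.sin(t),0*t+.018],(0,255,255))
    dr(np.c_[x+.062*np.cos(t),y+.062*np.sin(t),0*t+.087],(255,255,0))
    cv2.imwrite(f"pics/fit_{n}.png",im)
E
python3 f1.py
```

```text
('side', 'indexer') [[329.5, 218.1], [329.2, 221.7], [331.4, 219.1]]
('side', 'turntable') [[331.3, 221.8], [333.1, 220.7], [331.0, 218.8]]
('side', 'index_grip') [[341.8, 165.9], [343.9, 167.9], [341.0, 166.4]]
('side', 'lock_pivot') [[341.0, 167.4], [348.5, 234.9], [352.5, 235.0]]
('side', 'lock_knob') [[335.3, 247.6], [331.3, 248.8], [333.8, 245.5]]
('side', 'drive_pawl_pin') [[338.5, 186.9], [337.5, 185.5]]
('top', 'indexer') [[328.6, 181.6], [327.0, 183.4], [330.7, 185.1]]
('top', 'turntable') [[331.5, 184.1], [329.4, 183.5], [331.1, 185.7]]
('top', 'index_grip') [[283.3, 155.9], [284.0, 155.3], [280.7, 156.2]]
('top', 'lock_pivot') [[366.4, 170.8], [367.4, 168.8], [368.0, 171.9]]
('top', 'lock_knob') [[390.8, 191.9], [389.2, 190.5], [389.6, 190.3]]
('top', 'drive_pawl_pin') [[354.8, 131.2], [295.1, 163.9], [297.7, 165.1]]
[ 5.692e-01 -1.040e-02 -1.728e-01  2.174e-01  1.000e-04]
{'indexer': array([ 0.5692, -0.0104,  0.    ]), 'turntable': array([ 0.5692, -0.0104,  0.    ]), 'index_grip': array([0.6146, 0.1326, 0.078 ]), 'lock_pivot': array([ 0.6079, -0.1085,  0.05  ]), 'lock_knob': array([ 0.5534, -0.1737,  0.08  ]), 'drive_pawl_pin': array([0.6037, 0.0983, 0.045 ])}
side indexer [2.2 0.8]
side turntable [ 0.4 -0.8]
side index_grip [-0.6  3.2]
side lock_pivot [0.3 0. ]
side lock_knob [-0.7  1.6]
side drive_pawl_pin [ 0.8 -1.8]
top indexer [1.9 0.5]
top turntable [-0.6 -0.2]
top index_grip [-0.2 -0.6]
top lock_pivot [-1.   0.3]
top lock_knob [-0.5 -0.7]
top drive_pawl_pin [-2.4  0.1]
```

View pics/fit_side.png

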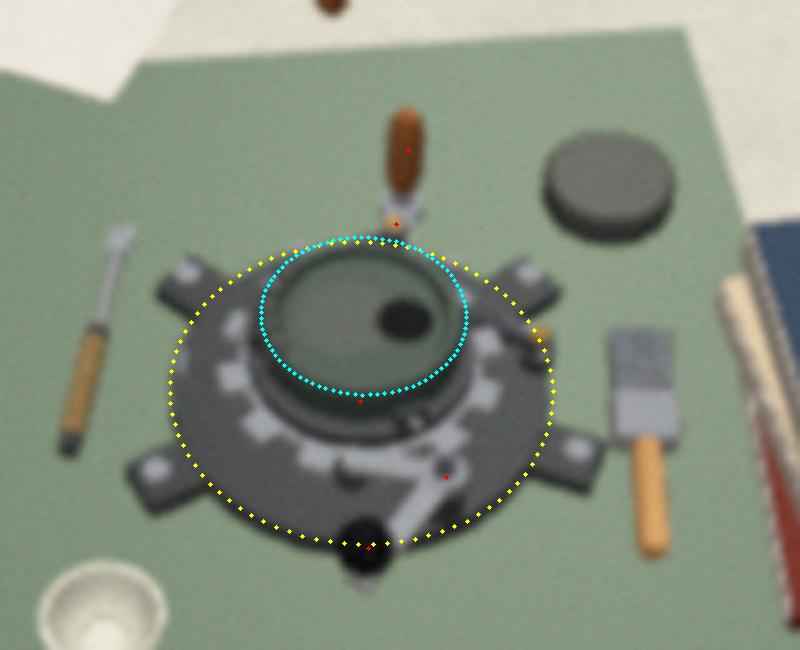

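View pics/fit_top.png

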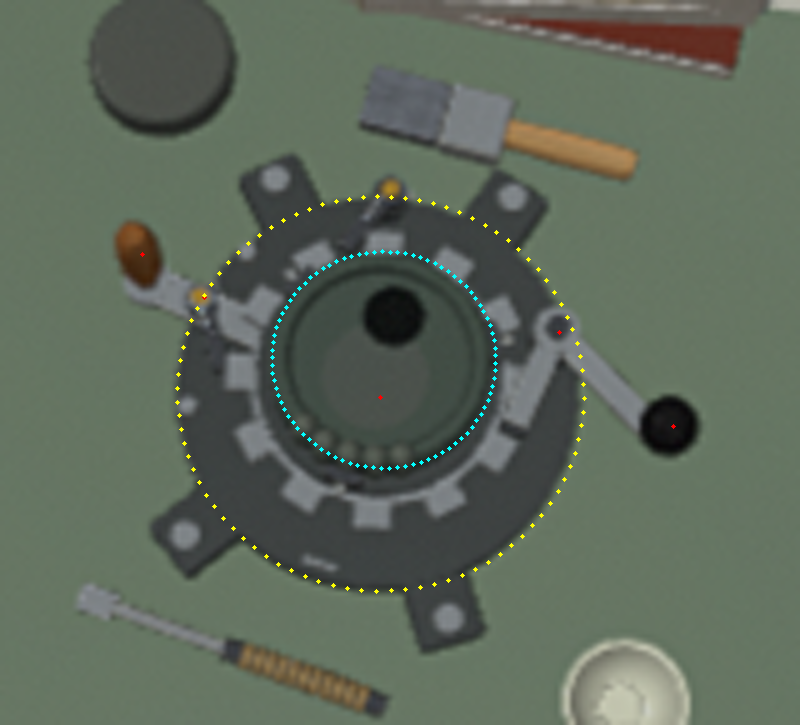

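```bash
cat >> h.py <<'E'
def rel(P,yaw=None,s=None):
    "shift,turn from current measured pose to world TCP P / yaw"
    s=s or state();R=Rn.from_euler("xyz",s["ee_rot"]).as_matrix();y0=s["ee_rot"][2]
    t=0 if yaw is None else -((yaw-y0+np.pi)%(2*np.pi)-np.pi)
    return (R.T@(np.array(P)-s["ee_pos"])).round(4),round(t,3)
E
python3 - <<'E'
from h import *
print(state()["time_s"],rel([.5534,-.1737,.15],-2.04))
E
```

```text
4.3 (array([ 0.58  ,  0.0767, -0.6415]), np.float64(1.721))
```

```bash
python3 -m crank '[[-1,[0.29,0,-0.32],0.8],[-1,[0.29,0,-0.32],0.8],[-1,[0.29,0,-0.32],0.8],[-1,[0.29,0,-0.32],0.8],[-1,[0.29,0,-0.32],0.8],[-1,[0.29,0,-0.32],0.8],[-1,[0.29,0,-0.32],0.8],[-1,[0.29,0,-0.32],0.8],[-1,[0.29,0,-0.32],0.8],[-1,[0.29,0,-0.32],0.8],[-1,[0.29,0,-0.32],0.8]]' 20
python3 - <<'E'
from h import *
s=state();print(s["joints"].round(2),rel([.5534,-.1737,.15],-2.04))
E
```

```text
time_s: 5.22
ee_pos: [0.3809, 0.2166, 0.227]
ee_rot: [-1.571, -0.002, -1.125]
contact_force: [0.1, 0.2, -0.2]
finger_gap: 0.0918
[-0.49  0.09 -0.1   2.06  0.01  0.99 -0.15] (array([ 0.4264,  0.0779, -0.0126]), np.float64(0.915))
```

```bash
python3 -m crank '[[-1,[0.426,0.075,-0.0126],0.915],[-1,[0.426,0.075,-0.0126],0.915],[-1,[0.426,0.075,-0.0126],0.915],[-1,[0.426,0.075,-0.0126],0.915],[-1,[0.426,0.075,-0.0126],0.915],[-1,[0.426,0.075,-0.0126],0.915],[-1,[0.426,0.075,-0.0126],0.915],[-1,[0.426,0.075,-0.0126],0.915],[-1,[0.426,0.075,-0.0126],0.915],[-1,[0.426,0.075,-0.0126],0.915],[-1,[0.426,0.075,-0.0126],0.915],[-1,[0.426,0.075,-0.0126],0.915]]'
python3 - <<'E'
from h import *
s=state();print(s["joints"].round(2),rel([.5534,-.1737,.063],-2.04))
for n in("side","top"):
    f=grab_frame(n);u=proj(f,[.5534,-.1737,.08])[0].astype(int)
    cv2.imwrite(f"pics/a_{n}.png",cv2.resize(f["pixels"][u[1]-65:u[1]+65,u[0]-80:u[0]+80,::-1],None,fx=5,fy=5))
E
```

```text
time_s: 6.22
ee_pos: [0.5539, -0.1722, 0.151]
ee_rot: [-1.569, -0.003, -2.04]
contact_force: [-0.3, 0.2, -1.1]
finger_gap: 0.0918
[ 0.04  0.44  0.27  1.82 -0.14  0.9  -0.1 ] (array([0.0013, 0.088 , 0.0001]), np.float64(-0.0))
```

View pics/a_side.png

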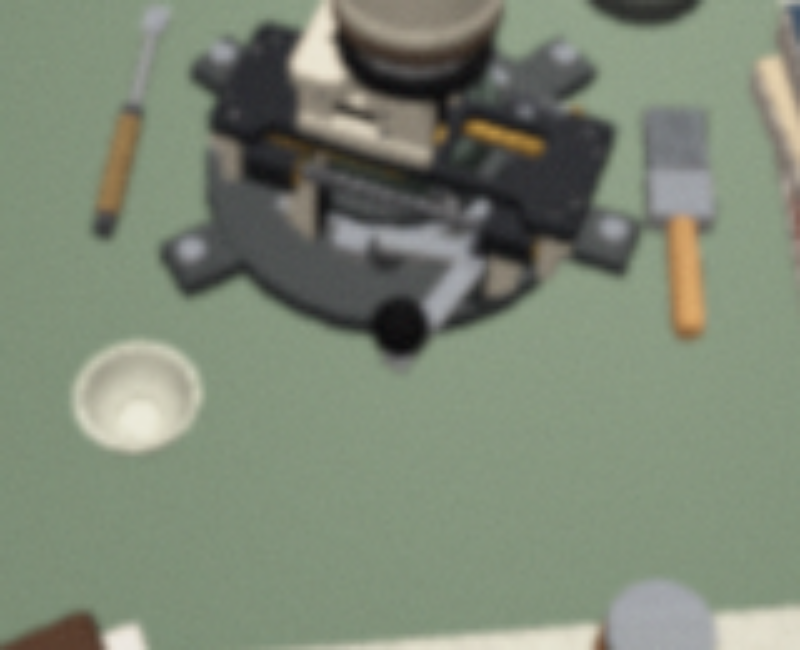

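View pics/a_top.png

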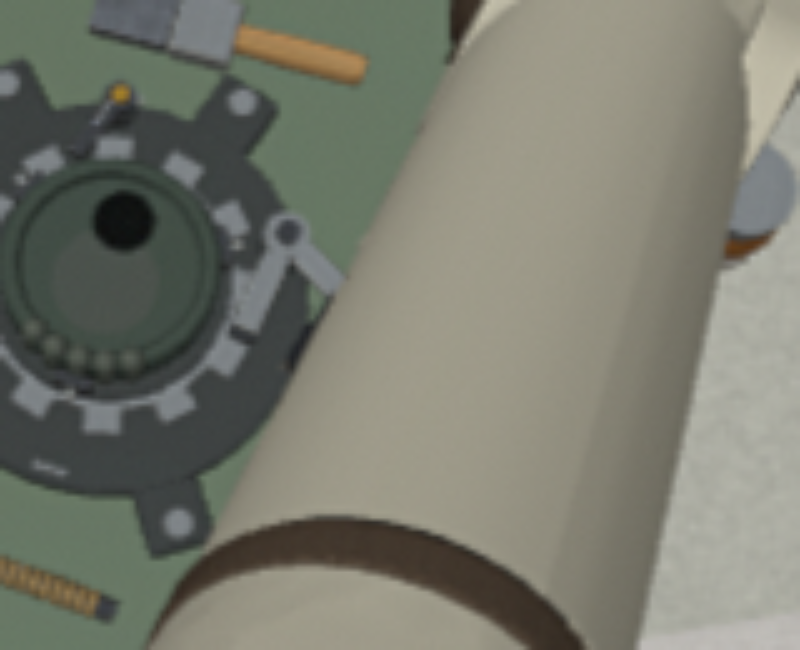

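```bash
python3 -m crank '[[-1,[0.001,0.03,0],0],[-1,[0.001,0.06,0],0],[-1,[0.001,0.075,0],0],[-1,[0.001,0.086,0],0],[-1,[0.001,0.086,0],0],[0,[0.001,0.086,0],0],[1,[0.001,0.086,0],0],[1,[0.001,0.086,0],0],[1,[0.001,0.086,0],0],[1,[0.001,0.086,0],0],[1,[0.001,0.086,0],0],[1,[0.001,0.086,0],0]]' 15
python3 - <<'E'
from h import *
s=state();print(s["joints"].round(2),rel([.5534,-.1737,.063],-2.04))
E
```

```text
time_s: 7.32
ee_pos: [0.5533, -0.1672, 0.066]
ee_rot: [-1.57, 0.0, -2.034]
contact_force: [0.5, -0.2, 0.2]
finger_gap: 0.0497
[ 0.07  0.55  0.23  1.87 -0.18  0.74 -0.06] (array([0.0058, 0.003 , 0.003 ]), np.float64(0.006))
```

```bash
python3 -m crank '[[1,[0,0,0],0],[1,[0,0,0],0],[1,[0,0,0],0],[1,[0,0,0],0],[1,[0,0,0],0],[1,[0,0,0],0]]' 15
python3 - <<'E'
from h import *
s=state();print(s["joints"].round(2),rel([.5534,-.1737,.063],-2.04))
E
```

```text
time_s: 7.82
ee_pos: [0.5547, -0.1679, 0.0659]
ee_rot: [-1.568, 0.0, -2.034]
contact_force: [4.6, -2.1, -3.2]
finger_gap: 0.0327
[ 0.07  0.56  0.23  1.87 -0.18  0.74 -0.06] (array([0.0057, 0.0029, 0.0014]), np.float64(0.006))
```

```bash
python3 -m crank '[[1,[0.001,0,0.005],0],[1,[0.0015,0,0.01],0],[1,[0.002,0,0.015],0],[1,[0.002,0,0.02],0],[1,[0.002,0,0.025],0],[1,[0.0015,0,0.03],0],[1,[0.001,0,0.035],0],[1,[0.0005,0,0.038],0],[1,[0,0,0.04],0],[1,[0,0,0.041],0],[1,[0,0,0.041],0]]' 20
python3 - <<'E'
from h import *
s=state();print(s["joints"].round(2),s["finger_gap"],s["contact_force"])
for n in("side",):
    f=grab_frame(n);u=proj(f,[.5534,-.1737,.08])[0].astype(int)
    cv2.imwrite(f"pics/b_{n}.png",cv2.resize(f["pixels"][u[1]-65:u[1]+65,u[0]-80:u[0]+80,::-1],None,fx=5,fy=5))
E
```

```text
time_s: 8.73
ee_pos: [0.5867, -0.1865, 0.0654]
ee_rot: [-1.576, -0.003, -2.034]
contact_force: [-6.8, -0.8, 6.5]
finger_gap: 0.0327
[ 0.09  0.61  0.23  1.77 -0.19  0.79 -0.05] 0.03267085971439376 [-6.83265992 -0.80543641  6.53019602]
```

View pics/b_side.png

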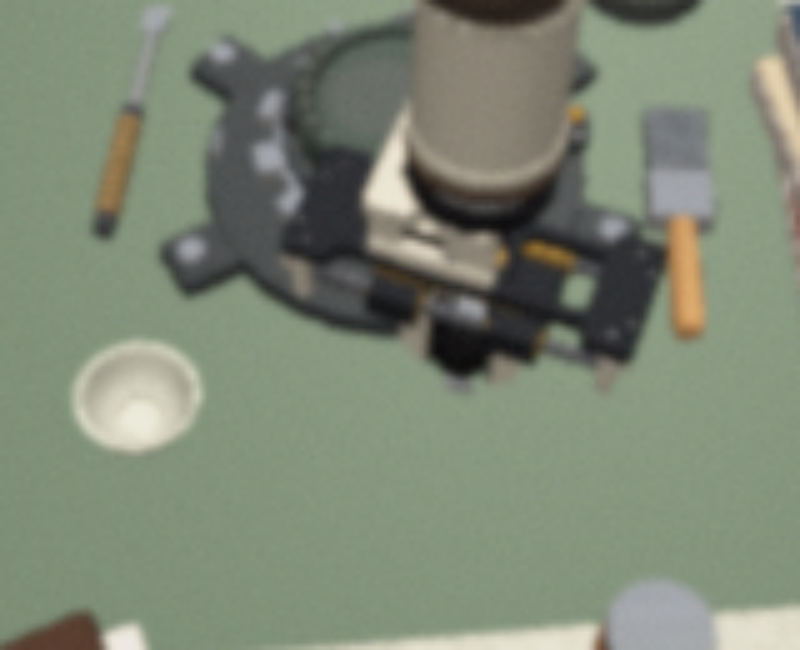

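```bash
python3 -m crank '[[1,[0,0,0.002],0],[1,[0,0,0.004],0],[1,[0,0,0.005],0],[1,[0,0,0.005],0],[1,[0,0,0.005],0]]' 20
```

```text
time_s: 9.2
ee_pos: [0.5877, -0.1872, 0.0651]
ee_rot: [-1.584, -0.003, -2.035]
contact_force: [-15.2, 2.0, 14.5]
finger_gap: 0.0325
```

```bash
python3 -m crank '[[1,[0,0,-0.003],0],[1,[0,0,-0.005],0],[1,[0,0,-0.005],0],[0,[0,0,-0.005],0],[0,[0,0,-0.005],0],[0,[0,0,-0.005],0],[0,[0,0,-0.005],0],[0,[0,-0.02,-0.005],0],[0,[0,-0.05,-0.005],0],[0,[0,-0.08,-0.005],0],[-1,[0,-0.11,-0.005],0]]' 20
python3 - <<'E'
from h import *
s=state();print(s["joints"].round(2),s["finger_gap"],rel([.6146,.1326,.16],-1.78))
f=grab_frame("side")
print([(ray(f,r["xy"],.08),r["score"]) for r in pinpoint("side","lock_knob")])
u=proj(f,[.5534,-.1737,.08])[0].astype(int)
cv2.imwrite(f"pics/c_side.png",cv2.resize(f["pixels"][u[1]-65:u[1]+65,u[0]-80:u[0]+80,::-1],None,fx=5,fy=5))
E
```

```text
time_s: 10.12
ee_pos: [0.5898, -0.1849, 0.1767]
ee_rot: [-1.571, 0.0, -2.033]
contact_force: [0.5, 0.9, -0.1]
finger_gap: 0.049
[ 0.06  0.47  0.27  1.7  -0.14  0.99 -0.08] 0.048970352724177525 (array([-0.2952,  0.0168, -0.1195]), np.float64(-0.253))
[(array([ 0.58855206, -0.18392426,  0.08      ]), 0.63), (array([ 0.7020021 , -0.12848617,  0.08      ]), 0.58)]
```

View pics/c_side.png

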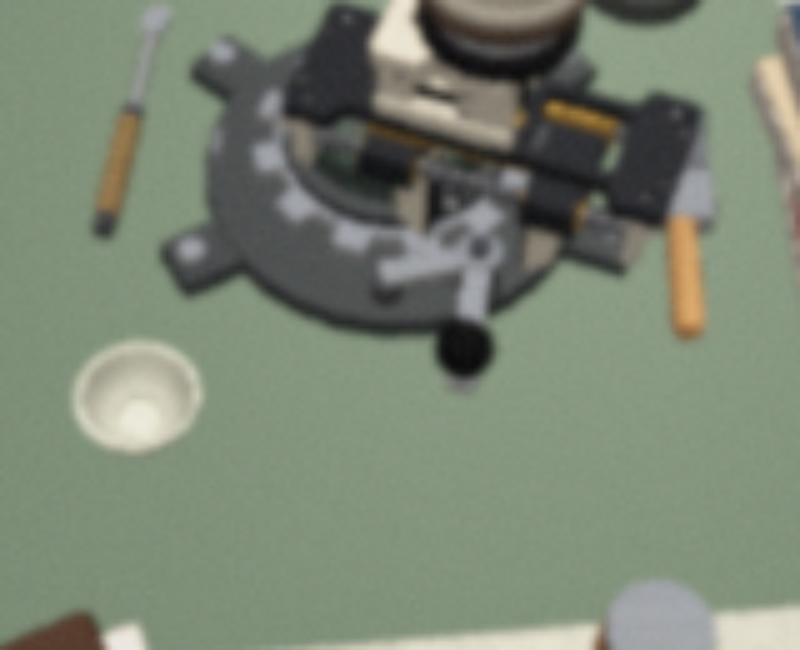

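```bash
python3 -m crank '[[-1,[-0.0369,0,-0.0149],-0.03],[-1,[-0.0738,0,-0.0299],-0.06],[-1,[-0.11,0,-0.0448],-0.09],[-1,[-0.148,0,-0.06],-0.125],[-1,[-0.184,0,-0.075],-0.16],[-1,[-0.221,0,-0.09],-0.19],[-1,[-0.258,0,-0.105],-0.22],[-1,[-0.295,0.005,-0.1195],-0.253],[-1,[-0.295,0.005,-0.1195],-0.253],[-1,[-0.295,0.005,-0.1195],-0.253],[-1,[-0.295,0.005,-0.1195],-0.253]]' 20
python3 - <<'E'
from h import *
s=state();print(s["joints"].round(2),s["finger_gap"],rel([.6146,.1326,.066],-1.78))
f=grab_frame("side")
print([(ray(f,r["xy"],.078),r["score"]) for r in pinpoint("side","index_grip")])
u=proj(f,[.6146,.1326,.08])[0].astype(int)
cv2.imwrite(f"pics/d_side.png",cv2.resize(f["pixels"][u[1]-65:u[1]+65,u[0]-80:u[0]+80,::-1],None,fx=5,fy=5))
E
```

```text
time_s: 11.13
ee_pos: [0.6143, 0.1319, 0.17]
ee_rot: [-1.571, -0.001, -1.78]
contact_force: [0.6, -0.3, 0.3]
finger_gap: 0.0918
[-0.35  0.49  0.13  1.68 -0.07  0.99 -0.4 ] 0.09178734181366363 (array([-0.0009,  0.104 ,  0.0002]), np.float64(0.0))
[(array([0.62509704, 0.15243467, 0.078     ]), 0.5)]
```

View pics/d_side.png

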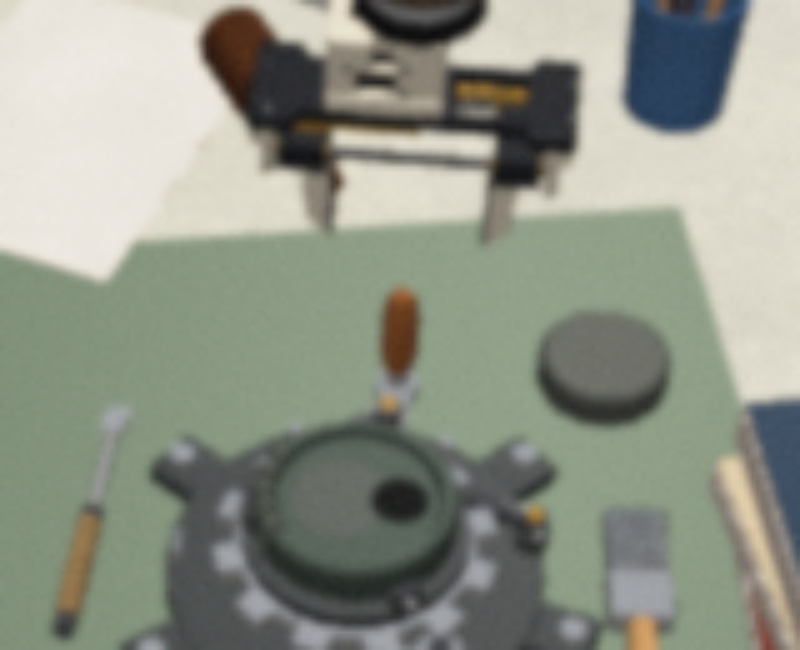

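```bash
python3 -m crank '[[-1,[-0.001,0.03,0],0],[-1,[-0.001,0.06,0],0],[-1,[-0.001,0.085,0],0],[-0.5,[-0.001,0.1,0],0],[0,[-0.001,0.102,0],0],[1,[-0.001,0.102,0],0],[1,[-0.001,0.102,0],0],[1,[-0.001,0.102,0],0],[1,[-0.001,0.102,0],0],[1,[-0.001,0.102,0],0],[1,[-0.001,0.102,0],0],[1,[-0.001,0.102,0],0]]' 20
python3 -m crank '[[1,[0,0,0],0],[1,[0,0,0],0],[1,[0,0,0],0],[1,[0,0,0],0],[1,[0,0,0],0],[1,[0,0,0],0],[1,[0,0,0],0],[1,[0,0,0],0]]' 20
python3 - <<'E'
from h import *
s=state();c=np.array([.5692,-.0104]);d=s["ee_pos"][:2]-c;print(np.hypot(*d),np.arctan2(d[1],d[0])-1.046)
E
```

```text
time_s: 12.23
ee_pos: [0.6151, 0.133, 0.0692]
ee_rot: [-1.57, 0.0, -1.781]
contact_force: [0.1, -0.1, -0.1]
finger_gap: 0.0364
time_s: 12.9
ee_pos: [0.6148, 0.133, 0.0688]
ee_rot: [-1.571, 0.0, -1.781]
contact_force: [-1.5, 0.3, 2.4]
finger_gap: 0.0236
0.15046625177607903 0.21665054995677457
```

```bash
cat > arc.py <<'E'
from h import *
import sys
# arc a0->a1 (lever angle, rad) rows in tool frame given yaw now
def arc(a0,a1,yaw,n,w=-.1728,r=.15):
    for k in range(1,n+1):
        a=a0+(a1-a0)*k/n; t0=1.219+w+a0;t=1.219+w+a
        d=r*np.array([np.cos(t)-np.cos(t0),np.sin(t)-np.sin(t0)])
        x=np.array([np.cos(yaw),np.sin(yaw)]);z=np.array([-np.sin(yaw),np.cos(yaw)])
        print(f"[1,[{d@x:.4f},0,{d@z:.4f}],{-(a-a0):.3f}]",end=",")
    print()
if __name__=="__main__": arc(*map(float,sys.argv[1:4]),int(sys.argv[4]))
E
python3 arc.py .217 -.03 -1.781 8
```

```text
[1,[0.0005,0,0.0046],0.031],[1,[0.0012,0,0.0092],0.062],[1,[0.0020,0,0.0137],0.093],[1,[0.0029,0,0.0183],0.123],[1,[0.0040,0,0.0228],0.154],[1,[0.0052,0,0.0272],0.185],[1,[0.0066,0,0.0317],0.216],[1,[0.0081,0,0.0361],0.247],
```

```bash
cat > st.py <<'E'
from h import *
s=state();c=np.array([.5692,-.0104]);d=s["ee_pos"][:2]-c;print("r %.4f a %.4f yaw %.3f"%(np.hypot(*d),np.arctan2(d[1],d[0])-1.046,s["ee_rot"][2]))
E
python3 -m crank '[[1,[0.0005,0,0.0046],0.031],[1,[0.0012,0,0.0092],0.062],[1,[0.002,0,0.0137],0.093],[1,[0.0029,0,0.0183],0.123],[1,[0.004,0,0.0228],0.154],[1,[0.0052,0,0.0272],0.185],[1,[0.0066,0,0.0317],0.216],[1,[0.008,0,0.036],0.247],[1,[0.008,0,0.036],0.247],[1,[0.008,0,0.036],0.247]]' 20
python3 st.py
```

```text
time_s: 13.73
ee_pos: [0.6444, 0.1194, 0.0686]
ee_rot: [-1.579, -0.002, -2.028]
contact_force: [-13.1, 2.4, 13.6]
finger_gap: 0.0235
r 0.1500 a -0.0001 yaw -2.028
```

```bash
python3 arc.py -.03 .35 -2.028 9;python3 arc.py .35 .66 -2.408 10 | head -0; python3 arc.py .35 .66 -1.648 10; echo back; python3 arc.py .66 -.03 -1.338 12
```

```text
[1,[-0.0005,0,-0.0063],-0.042],[1,[-0.0007,0,-0.0126],-0.084],[1,[-0.0006,0,-0.0190],-0.127],[1,[-0.0003,0,-0.0253],-0.169],[1,[0.0003,0,-0.0316],-0.211],[1,[0.0011,0,-0.0379],-0.253],[1,[0.0022,0,-0.0441],-0.296],[1,[0.0036,0,-0.0503],-0.338],[1,[0.0052,0,-0.0564],-0.380],
[1,[-0.0004,0,-0.0046],-0.031],[1,[-0.0006,0,-0.0093],-0.062],[1,[-0.0007,0,-0.0139],-0.093],[1,[-0.0007,0,-0.0186],-0.124],[1,[-0.0005,0,-0.0232],-0.155],[1,[-0.0001,0,-0.0279],-0.186],[1,[0.0004,0,-0.0325],-0.217],[1,[0.0010,0,-0.0371],-0.248],[1,[0.0018,0,-0.0417],-0.279],[1,[0.0027,0,-0.0462],-0.310],
back
[1,[0.0011,0,0.0086],0.057],[1,[0.0027,0,0.0170],0.115],[1,[0.0047,0,0.0254],0.172],[1,[0.0073,0,0.0337],0.230],[1,[0.0103,0,0.0417],0.288],[1,[0.0137,0,0.0496],0.345],[1,[0.0176,0,0.0573],0.403],[1,[0.0220,0,0.0648],0.460],[1,[0.0268,0,0.0719],0.518],[1,[0.0319,0,0.0788],0.575],[1,[0.0375,0,0.0854],0.633],[1,[0.0434,0,0.0917],0.690],Exception ignored on flushing sys.stdout:
BrokenPipeError: [Errno 32] Broken pipe
```

```bash
python3 -m crank '[[1,[-0.0005,0,-0.0063],-0.042],[1,[-0.0007,0,-0.0126],-0.084],[1,[-0.0006,0,-0.019],-0.127],[1,[-0.0003,0,-0.0253],-0.169],[1,[0.0003,0,-0.0316],-0.211],[1,[0.0011,0,-0.0379],-0.253],[1,[0.0022,0,-0.0441],-0.296],[1,[0.0036,0,-0.0503],-0.338],[1,[0.0052,0,-0.0564],-0.38]]' 20
python3 st.py
python3 -m crank '[[1,[-0.0004,0,-0.0046],-0.031],[1,[-0.0006,0,-0.0093],-0.062],[1,[-0.0007,0,-0.0139],-0.093],[1,[-0.0007,0,-0.0186],-0.124],[1,[-0.0005,0,-0.0232],-0.155],[1,[-0.0001,0,-0.0279],-0.186],[1,[0.0004,0,-0.0325],-0.217],[1,[0.001,0,-0.0371],-0.248],[1,[0.0018,0,-0.0417],-0.279],[1,[0.0027,0,-0.0462],-0.31],[1,[0.0027,0,-0.0462],-0.31],[1,[0.0027,0,-0.0462],-0.31]]' 20
python3 st.py
```

```text
time_s: 14.48
ee_pos: [0.597, 0.1373, 0.0687]
ee_rot: [-1.568, 0.0, -1.648]
contact_force: [3.2, -0.4, -1.3]
finger_gap: 0.0237
r 0.1503 a 0.3387 yaw -1.648
time_s: 15.48
ee_pos: [0.5547, 0.139, 0.0692]
ee_rot: [-1.56, -0.0, -1.337]
contact_force: [18.8, 1.0, -17.3]
finger_gap: 0.0234
r 0.1501 a 0.6217 yaw -1.337
```

```bash
python3 - <<'E'
from h import *
f=grab_frame("side")
cv2.imwrite("pics/e_side.png",cv2.resize(f["pixels"][140:270,260:420,::-1],None,fx=5,fy=5,interpolation=cv2.INTER_CUBIC))
f=grab_frame("top")
cv2.imwrite("pics/e_top.png",cv2.resize(f["pixels"][105:250,255:415,::-1],None,fx=5,fy=5,interpolation=cv2.INTER_CUBIC))
E
```

```text
(no output)
```

View pics/e_side.png

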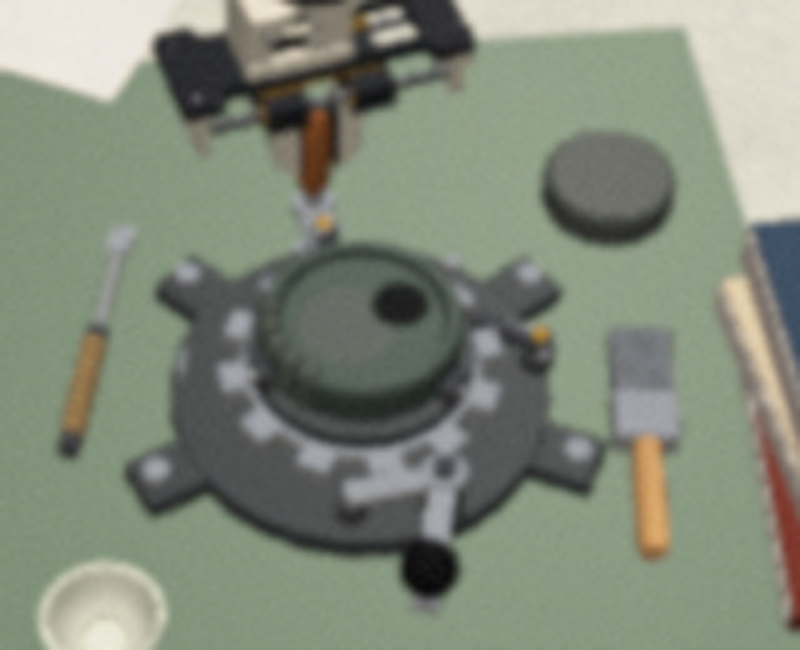

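View pics/e_top.png

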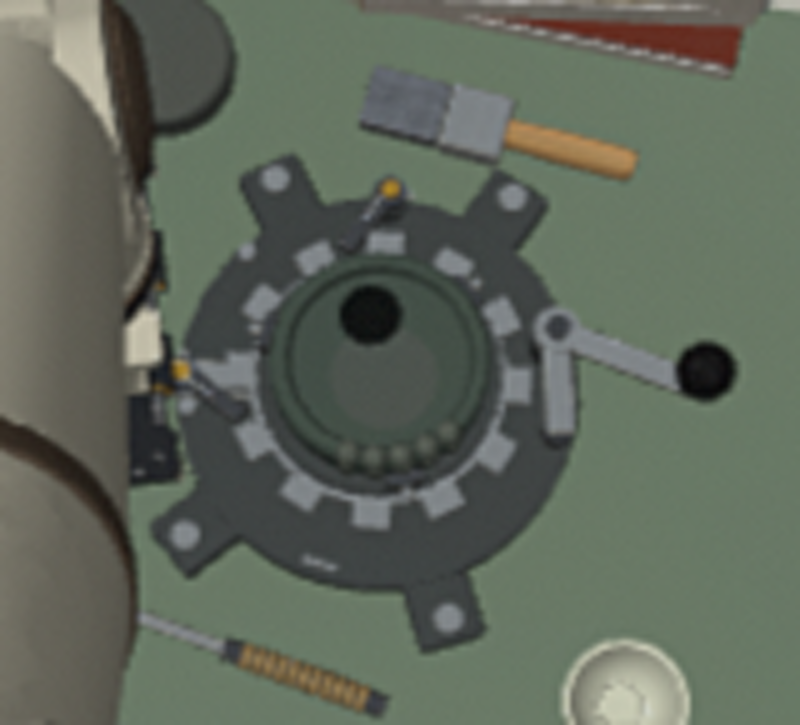

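```bash
python3 -m crank '[[1,[0.0011,0,0.0086],0.057],[1,[0.0027,0,0.017],0.115],[1,[0.0047,0,0.0254],0.172],[1,[0.0073,0,0.0337],0.23],[1,[0.0103,0,0.0417],0.288],[1,[0.0137,0,0.0496],0.345],[1,[0.0176,0,0.0573],0.403],[1,[0.022,0,0.0648],0.46],[1,[0.0268,0,0.0719],0.518],[1,[0.0319,0,0.0788],0.575],[1,[0.0375,0,0.0854],0.633],[1,[0.0434,0,0.0917],0.69]]' 20
python3 -m crank '[[1,[0,0,0],0],[1,[0,0,0],0],[1,[0,0,0],0]]' 20
python3 st.py
```

```text
time_s: 16.58
ee_pos: [0.6445, 0.1193, 0.0687]
ee_rot: [-1.579, -0.002, -2.028]
contact_force: [-25.1, 4.8, 26.3]
finger_gap: 0.0236
time_s: 16.83
ee_pos: [0.6443, 0.1193, 0.0688]
ee_rot: [-1.578, -0.002, -2.025]
contact_force: [-7.4, 0.4, 9.0]
finger_gap: 0.0237
r 0.1499 a 0.0002 yaw -2.025
```

```bash
python3 -m crank '[[1,[-0.0005,0,-0.0063],-0.042],[1,[-0.0007,0,-0.0126],-0.084],[1,[-0.0006,0,-0.019],-0.127],[1,[-0.0003,0,-0.0253],-0.169],[1,[0.0003,0,-0.0316],-0.211],[1,[0.0011,0,-0.0379],-0.253],[1,[0.0022,0,-0.0441],-0.296],[1,[0.0036,0,-0.0503],-0.338],[1,[0.0052,0,-0.0564],-0.38]]' 20
python3 -m crank '[[1,[-0.0004,0,-0.0046],-0.031],[1,[-0.0006,0,-0.0093],-0.062],[1,[-0.0007,0,-0.0139],-0.093],[1,[-0.0007,0,-0.0186],-0.124],[1,[-0.0005,0,-0.0232],-0.155],[1,[-0.0001,0,-0.0279],-0.186],[1,[0.0004,0,-0.0325],-0.217],[1,[0.001,0,-0.0371],-0.248],[1,[0.0018,0,-0.0417],-0.279],[1,[0.0027,0,-0.0462],-0.31],[1,[0.0027,0,-0.0462],-0.31],[1,[0.0027,0,-0.0462],-0.31]]' 20
python3 st.py
```

```text
time_s: 17.58
ee_pos: [0.5945, 0.1376, 0.0688]
ee_rot: [-1.572, -0.0, -1.645]
contact_force: [2.6, -1.9, -0.3]
finger_gap: 0.0236
time_s: 18.58
ee_pos: [0.5547, 0.1389, 0.0691]
ee_rot: [-1.56, -0.001, -1.336]
contact_force: [17.3, -0.6, -14.1]
finger_gap: 0.0237
r 0.1500 a 0.6214 yaw -1.336
```

```bash
python3 -m crank '[[1,[0.0011,0,0.0086],0.057],[1,[0.0027,0,0.017],0.115],[1,[0.0047,0,0.0254],0.172],[1,[0.0073,0,0.0337],0.23],[1,[0.0103,0,0.0417],0.288],[1,[0.0137,0,0.0496],0.345],[1,[0.0176,0,0.0573],0.403],[1,[0.022,0,0.0648],0.46],[1,[0.0268,0,0.0719],0.518],[1,[0.0319,0,0.0788],0.575],[1,[0.0375,0,0.0854],0.633],[1,[0.0434,0,0.0917],0.69]]' 20
python3 -m crank '[[1,[0,0,0],0],[1,[0,0,0],0],[1,[0,0,0],0]]' 20
python3 st.py;  python3 - <<'E'
from h import *
f=grab_frame("top")
cv2.imwrite("pics/g_top.png",cv2.resize(f["pixels"][105:250,255:415,::-1],None,fx=5,fy=5,interpolation=cv2.INTER_CUBIC))
E
```

```text
time_s: 19.58
ee_pos: [0.6443, 0.1191, 0.0685]
ee_rot: [-1.579, -0.003, -2.027]
contact_force: [-24.5, 5.2, 24.9]
finger_gap: 0.0236
time_s: 19.83
ee_pos: [0.6442, 0.1192, 0.0685]
ee_rot: [-1.578, -0.002, -2.024]
contact_force: [-10.3, -0.7, 10.8]
finger_gap: 0.0239
r 0.1497 a 0.0000 yaw -2.024
```

View pics/g_top.png

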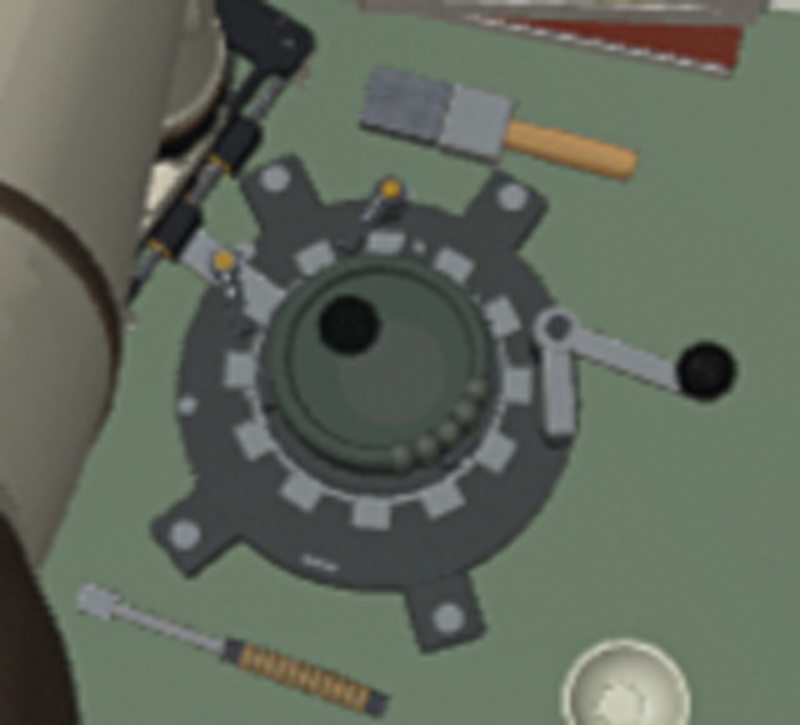

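The lotus beads (crop 400–480, 385–460) have moved by a second 30° and the notches sit at a division. Third stroke.

```bash
python3 -m crank '[[1,[-0.0005,0,-0.0063],-0.042],[1,[-0.0007,0,-0.0126],-0.084],[1,[-0.0006,0,-0.019],-0.127],[1,[-0.0003,0,-0.0253],-0.169],[1,[0.0003,0,-0.0316],-0.211],[1,[0.0011,0,-0.0379],-0.253],[1,[0.0022,0,-0.0441],-0.296],[1,[0.0036,0,-0.0503],-0.338],[1,[0.0052,0,-0.0564],-0.38]]' 20
python3 -m crank '[[1,[-0.0004,0,-0.0046],-0.031],[1,[-0.0006,0,-0.0093],-0.062],[1,[-0.0007,0,-0.0139],-0.093],[1,[-0.0007,0,-0.0186],-0.124],[1,[-0.0005,0,-0.0232],-0.155],[1,[-0.0001,0,-0.0279],-0.186],[1,[0.0004,0,-0.0325],-0.217],[1,[0.001,0,-0.0371],-0.248],[1,[0.0018,0,-0.0417],-0.279],[1,[0.0027,0,-0.0462],-0.31],[1,[0.0027,0,-0.0462],-0.31],[1,[0.0027,0,-0.0462],-0.31]]' 20
python3 st.py
```

```text
time_s: 20.63
ee_pos: [0.5951, 0.1374, 0.0686]
ee_rot: [-1.571, -0.0, -1.644]
contact_force: [1.3, -3.3, 1.0]
finger_gap: 0.0231
time_s: 21.63
ee_pos: [0.5547, 0.1391, 0.069]
ee_rot: [-1.56, -0.001, -1.337]
contact_force: [18.4, -1.9, -15.6]
finger_gap: 0.0237
r 0.1502 a 0.6217 yaw -1.337
```

```bash
python3 -m crank '[[1,[0.0011,0,0.0086],0.057],[1,[0.0027,0,0.017],0.115],[1,[0.0047,0,0.0254],0.172],[1,[0.0073,0,0.0337],0.23],[1,[0.0103,0,0.0417],0.288],[1,[0.0137,0,0.0496],0.345],[1,[0.0176,0,0.0573],0.403],[1,[0.022,0,0.0648],0.46],[1,[0.0268,0,0.0719],0.518],[1,[0.0319,0,0.0788],0.575],[1,[0.0375,0,0.0854],0.633],[1,[0.0434,0,0.0917],0.69]]' 20
python3 -m crank '[[1,[0,0,0],0],[1,[0,0,0],0],[1,[0,0,0],0]]' 20
python3 st.py
```

```text
time_s: 22.63
ee_pos: [0.6445, 0.1195, 0.0685]
ee_rot: [-1.579, -0.002, -2.027]
contact_force: [-24.7, 3.9, 23.8]
finger_gap: 0.0238
time_s: 22.88
ee_pos: [0.6444, 0.1195, 0.0685]
ee_rot: [-1.578, -0.002, -2.024]
contact_force: [-9.6, -1.5, 10.6]
finger_gap: 0.0235
r 0.1501 a 0.0001 yaw -2.024
```

```bash
python3 -m crank '[[1,[0,0,-0.003],0],[1,[0,0,-0.0035],0],[1,[0,0,-0.0035],0],[0,[0,0,-0.0035],0],[0,[0,0,-0.0035],0],[0,[0,0,-0.0035],0],[0,[0,0,-0.0035],0],[0,[0,-0.02,-0.0035],0],[0,[0,-0.05,-0.0035],0],[0,[0,-0.08,-0.0035],0],[-1,[0,-0.11,-0.0035],0],[-1,[0,-0.11,-0.0035],0]]' 20
python3 - <<'E'
from h import *
p=np.array([.6079,-.1085]);k=p+.085*np.array([np.cos(-.1728-2.094+.45),np.sin(-.1728-2.094+.45)]);print(k)
print(state()["ee_pos"],rel([k[0],k[1],.175],-1.9))
E
```

```text
time_s: 23.88
ee_pos: [0.65, 0.1201, 0.1859]
ee_rot: [-1.562, 0.008, -2.028]
contact_force: [0.8, 0.6, 0.7]
finger_gap: 0.0552
[ 0.58719996 -0.19094094]
[0.65000206 0.12010996 0.18588365] (array([0.3069, 0.0093, 0.0808]), np.float64(-0.128))
```

```bash
python3 -m crank '[[-1,[0.038,0,0.01],0],[-1,[0.077,0,0.02],0],[-1,[0.115,0,0.03],0],[-1,[0.153,0,0.04],0],[-1,[0.192,0,0.05],0],[-1,[0.23,0,0.06],0],[-1,[0.268,0,0.07],0],[-1,[0.307,0,0.081],0],[-1,[0.307,0,0.081],0],[-1,[0.307,0,0.081],0],[-1,[0.307,0,0.081],0]]' 20
python3 - <<'E'
from h import *
print(state()["ee_pos"],rel([.5872,-.1905,.065],-2.03))
for n in("side","top"):
    f=grab_frame(n)
    cv2.imwrite(f"pics/i_{n}.png",cv2.resize(f["pixels"][125:270,260:420,::-1],None,fx=5,fy=5,interpolation=cv2.INTER_CUBIC))
    for q,z in(("lock_knob",.08),("index_grip",.078)):print(n,q,[(ray(f,r["xy"],z).round(4),round(r["score"],2)) for r in pinpoint(n,q)])
c=np.array([.5692,-.0104]);print(c+.15*np.array([np.cos(1.046),np.sin(1.046)]))
E
```

```text
time_s: 24.8
ee_pos: [0.5829, -0.1917, 0.1785]
ee_rot: [-1.571, 0.001, -2.028]
contact_force: [-0.0, 1.1, 0.4]
finger_gap: 0.0917
[ 0.58291498 -0.1917307   0.17848263] (array([-0.0029,  0.1135,  0.0033]), np.float64(0.002))
side lock_knob [(array([ 0.585 , -0.1793,  0.08  ]), 0.65)]
side index_grip []
top lock_knob [(array([ 0.4956, -0.444 ,  0.08  ]), 0.36)]
top index_grip [(array([0.6389, 0.1176, 0.078 ]), 0.6)]
[0.64435551 0.1194139 ]
```

View pics/i_side.png

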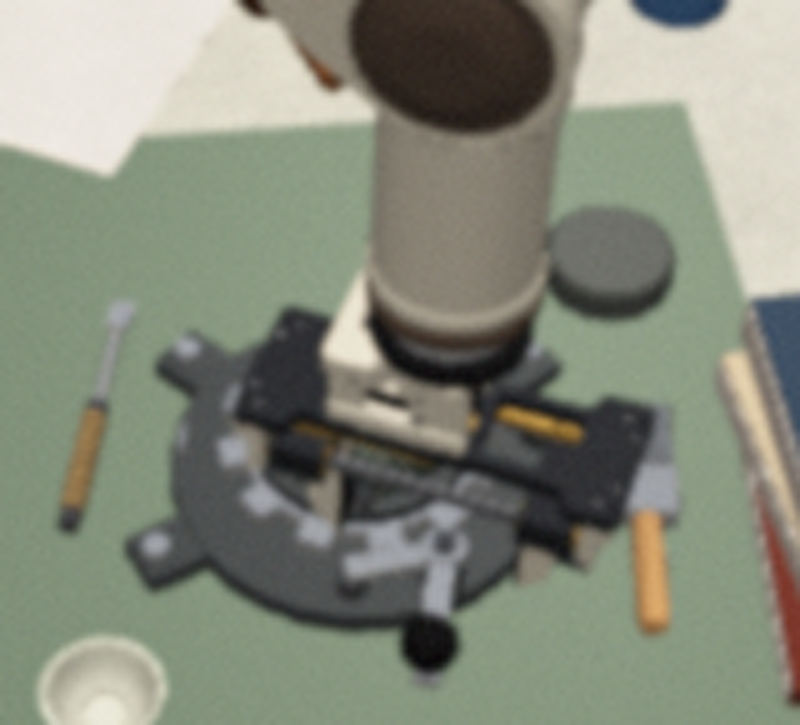

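View pics/i_top.png

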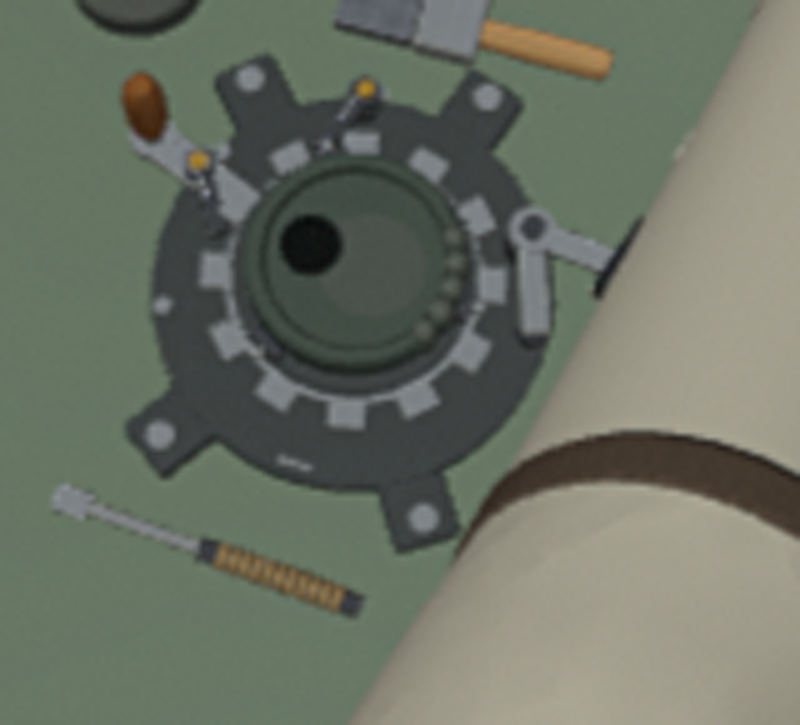

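```bash
python3 -m crank '[[-1,[-0.003,0.03,0.003],0],[-1,[-0.003,0.06,0.003],0],[-1,[-0.003,0.09,0.003],0],[-0.5,[-0.003,0.107,0.003],0],[-0.2,[-0.003,0.112,0.003],0],[0,[-0.003,0.112,0.003],0],[1,[-0.003,0.112,0.003],0],[1,[-0.003,0.112,0.003],0],[1,[-0.003,0.112,0.003],0],[1,[-0.003,0.112,0.003],0],[1,[-0.003,0.112,0.003],0],[1,[-0.003,0.112,0.003],0]]' 20
python3 -m crank '[[1,[0,0,0],0],[1,[0,0,0],0],[1,[0,0,0],0],[1,[0,0,0],0],[1,[0,0,0],0]]' 20
python3 - <<'E'
from h import *
s=state();y=s["ee_rot"][2]
x=np.array([np.cos(y),np.sin(y)]);z=np.array([-np.sin(y),np.cos(y)])
for l in np.linspace(.45,-.04,10)[1:]:
    f=lambda l:.085*np.array([np.cos(-2.2668+l),np.sin(-2.2668+l)])
    d=f(l)-f(.45);print(f"[1,[{d@x:.4f},0,{d@z:.4f}],0]",end=",")
E
```

```text
time_s: 26.1
ee_pos: [0.587, -0.1908, 0.0674]
ee_rot: [-1.57, 0.0, -2.028]
contact_force: [-0.5, -0.0, -0.2]
finger_gap: 0.0363
time_s: 26.52
ee_pos: [0.586, -0.1903, 0.0672]
ee_rot: [-1.572, 0.0, -2.028]
contact_force: [-3.2, 1.2, 5.4]
finger_gap: 0.0324
[1,[0.0008,0,-0.0045],0],[1,[0.0014,0,-0.0091],0],[1,[0.0018,0,-0.0138],0],[1,[0.0019,0,-0.0184],0],[1,[0.0017,0,-0.0230],0],[1,[0.0013,0,-0.0276],0],[1,[0.0007,0,-0.0322],0],[1,[-0.0003,0,-0.0367],0],[1,[-0.0014,0,-0.0412],0],
```

```bash
python3 -m crank '[[1,[0.001,0,-0.0045],0],[1,[0.0014,0,-0.009],0],[1,[0.0018,0,-0.0138],0],[1,[0.0019,0,-0.0184],0],[1,[0.0017,0,-0.023],0],[1,[0.0013,0,-0.0276],0],[1,[0.0007,0,-0.0322],0],[1,[-0.0003,0,-0.0367],0],[1,[-0.0014,0,-0.041],0],[1,[-0.0014,0,-0.042],0],[1,[-0.0014,0,-0.042],0]]' 20
```

```text
time_s: 27.43
ee_pos: [0.5511, -0.1751, 0.0672]
ee_rot: [-1.564, -0.003, -2.031]
contact_force: [4.8, -7.9, -5.7]
finger_gap: 0.0326
```

```bash
python3 -m crank '[[1,[0,0,-0.002],0],[1,[0,0,-0.004],0],[1,[0,0,-0.005],0],[1,[0,0,-0.005],0],[1,[0,0,-0.005],0]]' 20
python3 -m crank '[[1,[0,0,0.003],0],[1,[0,0,0.006],0],[1,[0,0,0.006],0],[0,[0,0,0.006],0],[0,[0,0,0.006],0],[0,[0,0,0.006],0],[0,[0,0,0.006],0],[0,[0,-0.02,0.006],0],[0,[0,-0.05,0.006],0],[0,[0,-0.08,0.006],0],[-1,[0,-0.115,0.006],0],[-1,[0,-0.115,0.006],0]]' 20
python3 - <<'E'
from h import *
s=state();print(rel([.4,.35,.22],-1.2))
E
```

```text
time_s: 27.85
ee_pos: [0.551, -0.175, 0.0674]
ee_rot: [-1.555, -0.002, -2.031]
contact_force: [17.7, -14.2, -18.4]
finger_gap: 0.0326
time_s: 28.85
ee_pos: [0.5546, -0.1723, 0.1886]
ee_rot: [-1.56, 0.003, -2.027]
contact_force: [1.9, 0.1, -0.2]
finger_gap: 0.0548
(array([-0.4007, -0.0341, -0.3687]), np.float64(-0.827))
```

```bash
python3 -m crank '[[-1,[-0.4,-0.03,-0.368],-0.8],[-1,[-0.4,-0.03,-0.368],-0.8],[-1,[-0.4,-0.03,-0.368],-0.8],[-1,[-0.4,-0.03,-0.368],-0.8],[-1,[-0.4,-0.03,-0.368],-0.8],[-1,[-0.4,-0.03,-0.368],-0.8],[-1,[-0.4,-0.03,-0.368],-0.8],[-1,[-0.4,-0.03,-0.368],-0.8],[-1,[-0.4,-0.03,-0.368],-0.8],[-1,[-0.4,-0.03,-0.368],-0.8],[-1,[-0.4,-0.03,-0.368],-0.8],[-1,[-0.4,-0.03,-0.368],-0.8]]'
python3 -m crank '[[-1,[0,0,0],0],[-1,[-0.05,0,0.05],0],[-1,[-0.1,0,0.05],0],[-1,[-0.1,0,0.05],0],[-1,[-0.1,0,0.05],0],[-1,[-0.1,0,0.05],0],[-1,[-0.1,0,0.05],0],[-1,[-0.1,0,0.05],0]]'
cat > f2.py <<'E'
LOCKHOME=0
exec(open("fit.py").read())
s=least_squares(res,[.569,-.01,-.17,.0,0],loss="soft_l1");print(s.x.round(4))
for n,(a,b,c,d) in dict(side=(260,140,420,270),top=(255,105,415,250)).items():
    cv2.imwrite(f"pics/z_{n}.png",cv2.resize(F[n]["pixels"][b:d,a:c,::-1],None,fx=5,fy=5,interpolation=cv2.INTER_CUBIC))
cv2.imwrite("pics/z_full.png",F["top"]["pixels"][:,:,::-1])
E
python3 f2.py
```

```text
time_s: 29.85
ee_pos: [0.4079, 0.3095, 0.2095]
ee_rot: [-1.57, 0.0, -1.227]
contact_force: [1.5, 0.6, -1.0]
finger_gap: 0.0915
time_s: 30.52
ee_pos: [0.4231, 0.4166, 0.209]
ee_rot: [-1.571, -0.001, -1.229]
contact_force: [0.6, -0.4, -0.1]
finger_gap: 0.0918
('side', 'indexer') [[331.2, 220.8], [329.9, 219.9], [331.5, 221.1]]
('side', 'turntable') [[330.8, 218.7], [332.3, 219.4], [332.1, 220.3]]
('side', 'index_grip') [[352.6, 170.4], [349.8, 169.5], [352.9, 171.3]]
('side', 'lock_pivot') [[349.6, 235.2], [352.0, 234.4], [348.7, 234.4]]
('side', 'lock_knob') [[332.0, 248.3], [333.5, 249.8], [331.3, 246.5]]
('side', 'drive_pawl_pin') [[345.3, 186.9], [347.1, 187.6]]
('top', 'indexer') [[329.7, 184.5], [329.2, 183.0], [331.5, 184.4]]
('top', 'turntable') [[329.6, 185.5], [331.2, 183.9], [332.4, 184.2]]
('top', 'index_grip') [[287.8, 147.9], [291.5, 143.6], [290.9, 147.0]]
('top', 'lock_pivot') [[366.5, 167.5], [366.3, 168.9], [366.7, 169.2]]
('top', 'lock_knob') [[388.1, 188.1], [389.7, 188.5], [388.8, 190.1]]
('top', 'drive_pawl_pin') [[299.5, 155.9], [299.5, 155.8], [302.4, 154.0]]
[ 0.5684 -0.0117 -0.1264 -0.0686 -0.0815]
```

View pics/z_top.png

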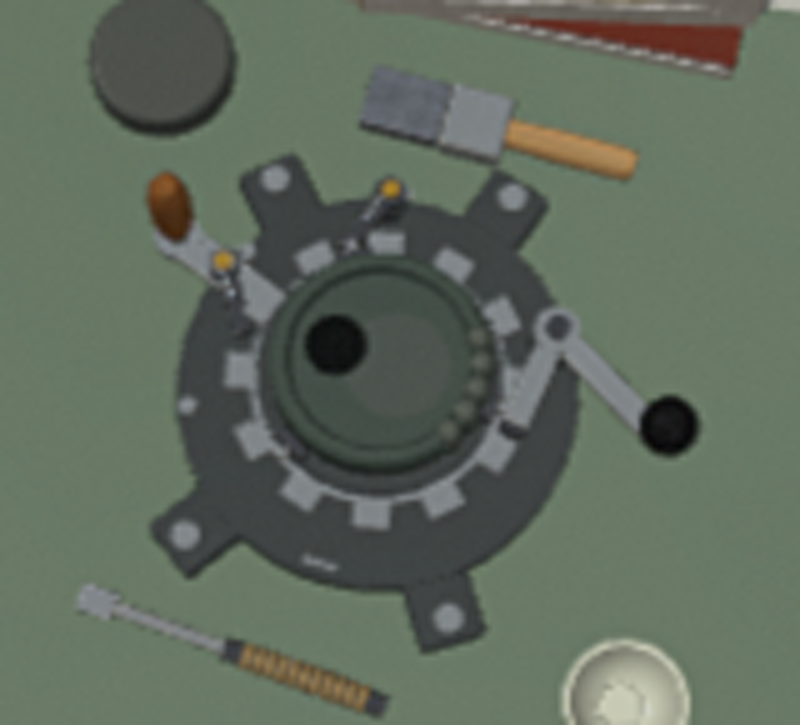

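View pics/z_full.png

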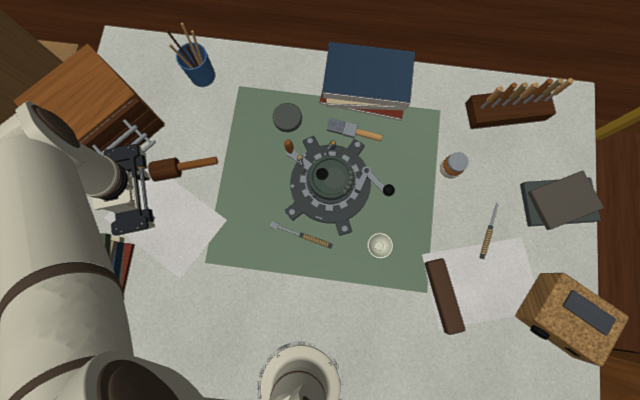

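```bash
python3 -c "
from plant import *
print(finish_job())"
```

```text
the job is handed in; nothing more can be done
None
```

The table has been advanced three divisions, about 90°, and locked again. I handed the job in at about 31 s with the arm clear of everything; no verdict was reported.

I swung the lock lever out to its stop, then drew the index lever back to rest, because it had started about 0.22 rad forward. Three full strokes followed, each running from the rest stop to the forward stop and back. I left the index lever at its rest stop and pressed the lock lever home.

**Last pictures**
- **Lock knob:** it is back at its starting pixel to within a pixel, and it met a firm stop at home.
- **Index lever:** its pawl pin sits at the same pixel as when the lever was held against the rest stop.
- **Table:** the lotus border has turned by about three divisions, and the plate notches sit at a completed division.
- **Other things:** nothing else on the bench looks moved.

**Checks that disagreed**
- **Forward stop:** the lever read 0.622 rad there instead of 0.63, with the force rising to about 18 N on every stroke. I put this down to measurement error and small give in the gripper.
- **Final network fit:** it was looser than the first and put the levers at -0.07 and -0.08 rad, with the indexer's yaw shifted by about 0.05 rad. The direct pixel comparisons above did not bear this out.

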